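Proof-pull the longest microscope objective

TASK

Of the three microscope objectives clipped in the white lens bank, proof-test the longest: grip it and pull it straight up with rising force to about 10 N, when the black ring on its sprung stem comes into view, and stop and hold it there for about a second. Never pull it harder than 15 N. Then let it go all the way back down and release it, without lifting the two shorter objectives.

Things in the scene. Friction and masses are not known exactly. Their poses are not given: they have to be found in the camera images.
- grip_long (a point): Grip point on the axis of the longest mounted objective, 127 mm above the bench at rest; z up, y along the row of three. Upright steel barrel, 26 mm diameter, from 41 mm below this point to 17 mm above; tapered nose to 23 mm above; clip collar (34 mm diameter) 41 to 46 mm below. A similar loose objective standing on the bench in a black cap is only a spare.
- lens_long (a joint): Rise of the longest objective in m: 0 at rest, end stop 0.05. Nose 69 mm above its sleeve (the others less). Its steel stem slides up out of the sleeve against a spring: 1.2 N to start plus 0.4 N per mm, so 10 N at 22 mm, 15 N at 34 mm. A black ring on the stem starts to show at 19 mm and is fully out at 27 mm. Let go, it sinks back to 0.
- lens_mid (a joint): Rise in m of the middle objective (nose 47 mm above its sleeve), same mount and diameter; leave at 0. Each sleeve: aluminium, 38 mm diameter, 60 mm tall, fixed on the lens bank, a white plate 100 x 340 x 20 mm; three in a row 100 mm apart, in any order. Loose lens caps 9 mm high lie between them.
- lens_short (a joint): Rise in m of the shortest objective (nose 31 mm above its sleeve), same mount and diameter; leave at 0. All three mounts float sideways by up to 4 mm against soft springs (0.3 N per mm), so a slightly off-centre grip centres itself.

How it is judged (in metres and radians):
On the way:
1. the longest objective is pulled up and held still (slower than 5 mm/s) at the proof load, 15 to 34 mm above its rest (about 7 to 15 N), for 0.7 s (value of joint lens_long between 0.015 and 0.034 m and velocity of joint lens_long between -0.005 and 0.005 m/s), for 0.7 s.
At the end, for the whole second after the job is handed in: all three objectives are down on their sleeves, each within 2 mm of its rest, and released (value of joint each of lens_long, lens_mid, lens_short below 0.002 m); the robot touches nothing.
It fails at once if the longest objective is overloaded: pulled more than 36 mm up (over 15 N) (value of joint lens_long above 0.036 m).
It fails at once if one of the two shorter objectives is lifted by more than 5 mm (value of joint any of lens_mid, lens_short above 0.005 m).
It also fails if it takes over 38 s, if anything falls off the work surface, if the arm or the gripper's body presses on something with over 40 N, if the wrist force passes 120 N, or if a joint passes its speed limit or range.

ROBOT

A 7-joint arm with a two-finger parallel gripper is mounted at the origin on the work surface. World frame = base frame: x ahead of the robot, y to its left, z up, the work surface at z = 0. Lengths are in mm, angles in rad, forces in N, time in s.
With the tool pointing down it reaches from about 425 to 950 mm from the base axis. Payload 4.7 kg.
Tool frame: the origin (TCP) lies at the centre of the arm's flange, where the gripper is bolted on; the fingertips stand 182 mm ahead of it and the grasp point (between the pads) lies 164 mm ahead of it (robot.tip_reach is the distance from the TCP to the fingertips, in mm); z points along the fingers, y is the line along which they close (so a half turn about z gives the same grasp; the last joint's range is limited). The gripper opens to 87 mm and grips with 3 to 60 N. Pads are 19 mm wide; open, the fingers measure 117 mm over their backs; the gripper's body (75 mm by 190 mm) begins 51 mm behind the grasp point.
Start: joints at [-1.16, 0.469, -0.049, 1.532, 0.024, 1.141, -0.082], TCP at [287.351, 610.786, 404.773] pointing down, gripper open.
Joint ranges: [-2.59, 2.59], [-0.33, 1.99], [-1.39, 1.29], [0.1, 2.45], [-1.04, 4.18], [0.21, 1.99], [-2.66, 2.66]. Speed limits (rad/s): [2.57, 2.57, 3.14, 3.14, 3.14, 3.14, 3.14].

INTERFACE

Orientations are given as a rotation vector (axis times angle).
In Python, from workcell import robot gives the robot as it stands. The module is installed in compiled form; this text tells all that it offers.
- The arm moves only by the shell command python3 -m jog 'ROWS'. ROWS is JSON, a list that holds one entry, the list of rows, each a list of 7 numbers: the turn, a rotation vector about the tool's x, y, z in rad, then the shift along the tool's x, y, z in m, then the gripper command: -1 is fully open, 1 is shut, values between are in proportion. A call has 1 to 8 rows; each row is the pose to reach, as a shift and turn from the pose commanded when the call began, along the tool's axes at that moment; what a row does not reach only later rows make up. A row lasts 1/8 s, in which the tool goes at most 62.5 mm and 10.7 degrees, less where a joint would pass 70% of its speed; a pose out of reach is approached as far as the arm can. A call with a gripper value outside its range is refused whole. The fingers move at their own pace and stop on an object; the grip force is fixed at half the most. Time passes only in rows, so rows that repeat a pose let the fingers close. It gives the time, the measured TCP pose, the force, the opening and the grip force at its end, in the units of the state.
- robot.read_state(): the state, without advancing time (a new reading comes with each control period).
- robot.capture(name): name is "scene" or "side" or "wrist"; returns the picture (400x640x3 uint8, blue, green, red); there is no depth.
- robot.camera_model(name): a dict with "fx", "fy", "cx", "cy" (pixels), "cam_to_world" (4x4, takes a point from camera to world coordinates); the wrist camera has in their place "mount" (4x4, takes a point from camera to tool coordinates, whose origin is the TCP and whose axes are the flange's). Camera axes: x right, y down, z forward; pixel columns grow to the right and rows downward; lengths in mm; the calibration is good to about 2 mm. A picture is of the moment at which its call begins: read the wrist's pose just before it. camera_model takes no time and is no camera call.
- robot.close_job(): hands the job in; it is judged then, once.
Trained networks look in the newest picture that a camera, given by its name, has taken for a name from the list of things; names that differ only in an ending like _2 or _b are one class to them, and where a whole thing is asked for, a point or a joint stands for the part that bears it (a point fixed in the world has none). Each returns a list of dicts, best first, with "score" (0 to 1); they miss things now and then, are a little off and sometimes report something else, mostly with a low value. They report only what shows in the picture. A call takes as long as a camera call.
- robot.look_for(camera, label): "point" ([x, y, z] in mm, in world coordinates, good to about 4 mm: the middle of the surface that is visible of it).
- robot.place_of(camera, label): "point" ([x, y, z] in mm, in world coordinates, good to about 4 mm: a listed point, or the origin of a listed thing).
The state is a dict: "time_s": time; "q": joint angles; "joint_vel": joint speeds; "joint_efforts": joint torques, N m; "tcp_pos": TCP position; "eef_rot": TCP orientation; "contact_force": force on the tool from outside, world axes, zero at the start; "torque": the same for the moment, N m; "width": finger opening in mm; "finger_force": force on a finger pad.
Only numpy, scipy, OpenCV 4.12 (cv2) and the standard library are available. Lean on these libraries where they do the work, as an engineer would, in place of code of your own. Each camera call takes 0.05 s, during which the arm holds its last target. There are 200 camera calls.

## Working session

There is one attempt and no reset: what is moved stays moved. The work goes in short steps, Python scripts to look and compute and a shell command to move; the robot and the scene stay as the last step left them, time stands still between calls to the robot, and variables do not carry over. Pictures are saved under pics/ and viewed, at most 10 in all, crops included, and the job is handed in when it is done.

```bash
mkdir -p pics
python3 - <<'E'
from workcell import robot
import cv2,numpy as np
for c in ("scene","side"):
    im=robot.capture(c); cv2.imwrite(f"pics/{c}1.png",im)
    for l in ("grip_long","lens_long","lens_mid","lens_short"):
        print(c,l,[(np.round(d["point"]).tolist(),round(d["score"],2)) for d in robot.place_of(c,l)[:3]])
s=robot.read_state();print(s["time_s"],s["tcp_pos"],s["eef_rot"],s["width"],s["contact_force"])
from scipy.spatial.transform import Rotation as R
print(R.from_rotvec(s["eef_rot"]).as_matrix().round(3))
E
```

```text
scene grip_long [([524.0, 2.0, 123.0], 0.61)]Traceback (most recent call last):
  File "<stdin>", line 6, in <module>
ValueError: it knows: grip_long
```

Run:
```python
from workcell import robot
import cv2,numpy as np
ims=[]
for c in ("scene","side"):
    im=robot.capture(c); cv2.imwrite(f"pics/{c}2.png",im)
    print(c,[(np.round(d["point"]).tolist(),round(d["score"],2)) for d in robot.place_of(c,"grip_long")[:3]])
    for l in ("lens_long","lens_mid","lens_short"):
        try: print(c,l,[(np.round(d["point"]).tolist(),round(d["score"],2)) for d in robot.look_for(c,l)[:3]])
        except Exception as e: print(e)
    m=robot.camera_model(c);T=np.linalg.inv(np.array(m["cam_to_world"]))
    for y in (-100,2,102):
        p=T@[524,y,127,1];print(c,y,(p[:2]/p[2]*[m["fx"],m["fy"]]+[m["cx"],m["cy"]]).round())
s=robot.read_state();print(s["time_s"],s["tcp_pos"],s["eef_rot"],s["width"],s["contact_force"])
from scipy.spatial.transform import Rotation as R
print(R.from_rotvec(s["eef_rot"]).as_matrix().round(3))
```

```text
scene [([525.0, 3.0, 128.0], 0.73)]
scene lens_long [([535.0, -3.0, 124.0], 0.66)]
scene lens_mid []
scene lens_short [([498.0, -92.0, 96.0], 0.64)]
scene -100 [233. 227.]
scene 2 [284. 205.]
scene 102 [330. 185.]
side [([526.0, 4.0, 125.0], 0.74)]
side lens_long [([524.0, -6.0, 115.0], 0.68)]
side lens_mid [([556.0, 91.0, 107.0], 0.77)]
side lens_short [([491.0, -102.0, 100.0], 0.88)]
side -100 [287. 263.]
side 2 [281. 213.]
side 102 [276. 175.]
0.6 [287.36331458 610.77260741 404.78798106] [-6.85345498e-01 -3.06591589e+00 -1.76862554e-04] 86.75416546424957 [ 0.21125184 -0.32592323 -0.8809218 ]
[[-0.905  0.426  0.   ]
 [ 0.426  0.905  0.   ]
 [ 0.     0.    -1.   ]]
```

View pics/scene1.png

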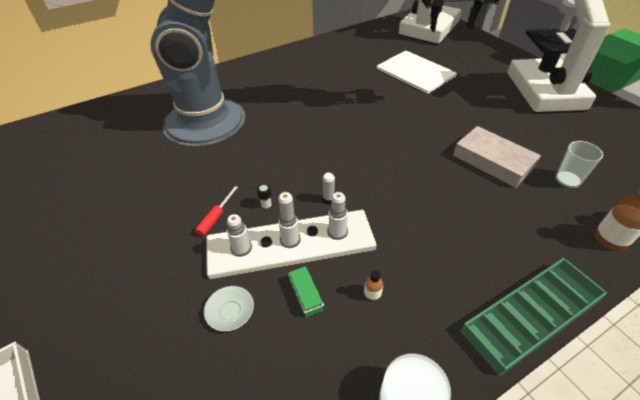

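The scene picture shows the longest objective at about (286,205), in the middle of the row, with shorter ones at (235,230) and (338,210). The spare stands behind the bank at (328,187). The network points agree: about (525,3,127), with the row at roughly 71° in the world frame. I'll close across the row, so I'm moving above it now.

```bash
python3 -m jog '[[[0,0,0.18,-0.055,-0.052,0,-1],[0,0,0.36,-0.11,-0.104,0,-1],[0,0,0.54,-0.164,-0.155,0,-1],[0,0,0.72,-0.217,-0.205,0,-1],[0,0,0.9,-0.27,-0.255,0,-1],[0,0,1.08,-0.323,-0.305,0,-1],[0,0,1.26,-0.373,-0.353,0,-1],[0,0,1.4,-0.42,-0.4,0,-1]]]'
python3 - <<'E'
from workcell import robot
import numpy as np
from scipy.spatial.transform import Rotation as R
s=robot.read_state();M=R.from_rotvec(s["eef_rot"]).as_matrix();print(s["q"])
print(s["tcp_pos"],M.round(3),M.T@(np.array([525,3,405])-s["tcp_pos"]),"yaw of y",np.degrees(np.arctan2(M[1,1],M[0,1])))
E
```

```text
time_s: 1.6
tcp_pos: [469.4, 143.0, 405.3]
eef_rot: [-2.503, -1.898, -0.002]
contact_force: [0.7, 1.0, -0.3]
width: 86.3
finger_force: 0.0
[-0.7323781   0.16582904  0.39919236  1.97782264 -0.07643235  1.01061697
 -0.57103777]
[469.4000303  143.00633515 405.25447052] [[ 0.27   0.963  0.001]
 [ 0.963 -0.27   0.001]
 [ 0.001  0.001 -1.   ]] [-119.78479995   91.34967598    0.18349079] yaw of y -15.670592499244794
```

```bash
python3 -m jog '[[[0,0,0.05,-0.045,0.034,0,-1],[0,0,0.05,-0.09,0.068,0,-1],[0,0,0.05,-0.12,0.091,0,-1],[0,0,0.05,-0.12,0.091,0,-1]]]'
python3 - <<'E'
from workcell import robot
import numpy as np,cv2
from scipy.spatial.transform import Rotation as R
s=robot.read_state();M=R.from_rotvec(s["eef_rot"]).as_matrix()
im=robot.capture("wrist");cv2.imwrite("pics/w1.png",im)
print(s["tcp_pos"].round(1),"yaw of y",np.degrees(np.arctan2(M[1,1],M[0,1])),s["contact_force"])
print([(np.round(d["point"],1).tolist(),round(d["score"],2)) for d in robot.place_of("wrist","grip_long")[:3]])
m=robot.camera_model("wrist");C=np.array(m["mount"])
for l in ("lens_long","lens_mid","lens_short"): print(l,[(np.round(d["point"]).tolist(),round(d["score"],2)) for d in robot.look_for("wrist",l)[:3]])
for c in ("scene","side"):
    robot.capture(c)
    print(c,[(np.round(d["point"]).tolist(),round(d["score"],2)) for d in robot.place_of(c,"grip_long")[:3]])
T=np.eye(4);T[:3,:3]=M;T[:3,3]=s["tcp_pos"];W=np.linalg.inv(T@C)
for p in ([525,3,127],[525,3,150],[525,3,80]):
    q=W@[*p,1];print(p,(q[:2]/q[2]*[m["fx"],m["fy"]]+[m["cx"],m["cy"]]).round())
E
```

```text
time_s: 2.1
tcp_pos: [525.4, 1.7, 405.1]
eef_rot: [2.551, 1.831, 0.0]
contact_force: [0.2, 0.2, -0.4]
width: 87.1
finger_force: 0.0
[525.4   1.7 405.1] yaw of y -18.647382725558103 [ 0.23551548  0.20680684 -0.43316359]
[([525.1, -1.4, 130.6], 0.74)]
lens_long []
lens_mid [([560.0, 90.0, 128.0], 0.84)]
lens_short [([497.0, -80.0, 83.0], 0.72)]
scene [([525.0, 5.0, 127.0], 0.63)]
side [([523.0, 2.0, 127.0], 0.93)]
[525, 3, 127] [319. 200.]
[525, 3, 150] [319. 210.]
[525, 3, 80] [319. 186.]
```

View pics/w1.png

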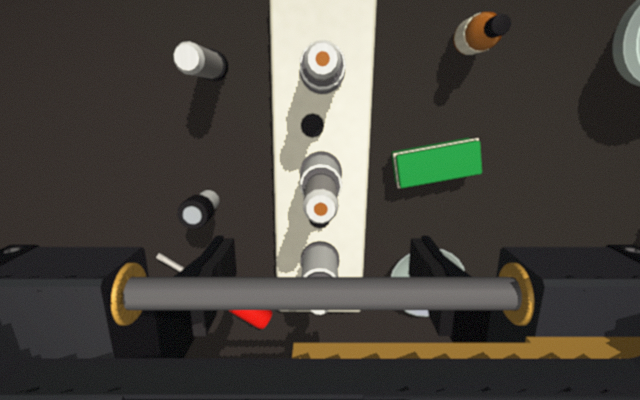

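The nose shows at (320,209), within 1 px of the prediction for (525,3,150). The row runs vertically in the image, so the fingers close across it and nothing is under them. Next I descend and grip.

```bash
python3 -m jog '[[[0,0,0,0.001,0,0.045,-1],[0,0,0,0.001,0,0.09,-1],[0,0,0,0.001,0,0.114,-1],[0,0,0,0.001,0,0.114,-1],[0,0,0,0.001,0,0.114,1],[0,0,0,0.001,0,0.114,1],[0,0,0,0.001,0,0.114,1],[0,0,0,0.001,0,0.114,1]]]';  python3 -m jog '[[[0,0,0,0,0,0,1],[0,0,0,0,0,0,1],[0,0,0,0,0,0,1],[0,0,0,0,0,0,1]]]'
```

```text
time_s: 3.55
tcp_pos: [525.2, 6.1, 291.2]
eef_rot: [2.546, 1.84, 0.002]
contact_force: [-0.2, -0.3, -0.5]
width: 55.1
finger_force: 0.0
time_s: 4.05
tcp_pos: [525.2, 6.0, 290.7]
eef_rot: [2.546, 1.84, 0.0]
contact_force: [0.4, -0.1, -0.2]
width: 25.3
finger_force: 30.0
```

Gripped at 25 mm width, which fits the 26 mm barrel. Now I pull slowly and watch the force.

```bash
python3 -m jog '[[[0,0,0,0,0,-0.002,1],[0,0,0,0,0,-0.004,1],[0,0,0,0,0,-0.006,1],[0,0,0,0,0,-0.008,1],[0,0,0,0,0,-0.010,1],[0,0,0,0,0,-0.012,1],[0,0,0,0,0,-0.012,1],[0,0,0,0,0,-0.012,1]]]'
```

```text
time_s: 5.05
tcp_pos: [525.0, 6.1, 302.6]
eef_rot: [-2.546, -1.84, 0.0]
contact_force: [0.2, 0.3, -6.0]
width: 25.3
finger_force: 30.0
```

```bash
python3 -m jog '[[[0,0,0,0,0,-0.002,1],[0,0,0,0,0,-0.004,1],[0,0,0,0,0,-0.006,1],[0,0,0,0,0,-0.008,1],[0,0,0,0,0,-0.010,1],[0,0,0,0,0,-0.011,1],[0,0,0,0,0,-0.011,1],[0,0,0,0,0,-0.011,1]]]'
python3 - <<'E'
from workcell import robot
import cv2
im=robot.capture("side");cv2.imwrite("pics/s3.png",cv2.resize(im[130:290,180:380],None,fx=3.5,fy=3.5))
E
```

```text
time_s: 6.05
tcp_pos: [525.0, 6.0, 313.6]
eef_rot: [-2.546, -1.84, 0.0]
contact_force: [0.1, 0.2, -9.8]
width: 24.9
finger_force: 30.0
```

View pics/s3.png

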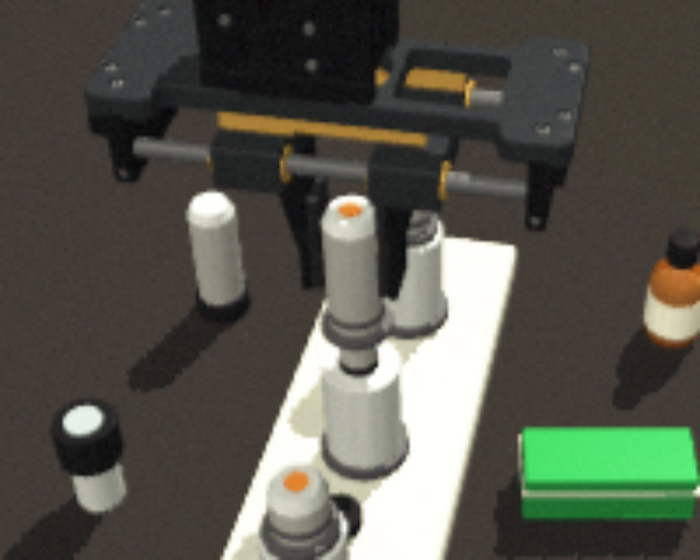

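The crop shows the objective raised, with the black ring just emerging above the sleeve at about (357,365). The force is 9.8 N. I hold here for over a second.

```bash
for i in 1; do python3 -m jog '[[[0,0,0,0,0,0,1],[0,0,0,0,0,0,1],[0,0,0,0,0,0,1],[0,0,0,0,0,0,1],[0,0,0,0,0,0,1],[0,0,0,0,0,0,1],[0,0,0,0,0,0,1],[0,0,0,0,0,0,1]]]'; done; python3 -m jog '[[[0,0,0,0,0,0,1],[0,0,0,0,0,0,1],[0,0,0,0,0,0.002,1],[0,0,0,0,0,0.005,1],[0,0,0,0,0,0.008,1],[0,0,0,0,0,0.011,1],[0,0,0,0,0,0.012,1],[0,0,0,0,0,0.012,1]]]'
```

```text
time_s: 7.1
tcp_pos: [525.1, 6.0, 313.7]
eef_rot: [-2.546, -1.84, -0.0]
contact_force: [0.2, -0.5, -10.8]
width: 25.3
finger_force: 30.0
time_s: 8.1
tcp_pos: [525.3, 6.0, 301.9]
eef_rot: [2.546, 1.84, 0.001]
contact_force: [-0.0, 0.0, -5.8]
width: 25.4
finger_force: 30.0
```

```bash
python3 -m jog '[[[0,0,0,0,0,0.002,1],[0,0,0,0,0,0.004,1],[0,0,0,0,0,0.006,1],[0,0,0,0,0,0.008,1],[0,0,0,0,0,0.010,1],[0,0,0,0,0,0.0107,1],[0,0,0,0,0,0.0107,1],[0,0,0,0,0,0.0107,1]]]'
```

```text
time_s: 9.1
tcp_pos: [525.2, 6.0, 291.1]
eef_rot: [2.546, 1.84, 0.0]
contact_force: [0.3, -0.0, -0.7]
width: 25.3
finger_force: 30.0
```

It is down, with about 0.7 N remaining. I open the gripper and go up.

```bash
python3 -m jog '[[[0,0,0,0,0,0,-1],[0,0,0,0,0,0,-1],[0,0,0,0,0,0,-1],[0,0,0,0,0,0,-1],[0,0,0,0,0,0,-1],[0,0,0,0,0,0,-1],[0,0,0,0,0,0,-1],[0,0,0,0,0,0,-1]]]'; python3 -m jog '[[[0,0,0,0,0,-0.02,-1],[0,0,0,0,0,-0.05,-1],[0,0,0,0,0,-0.09,-1],[0,0,0,0,0,-0.12,-1],[0,0,0,0,0,-0.12,-1],[0,0,0,0,0,-0.12,-1],[0,0,0,0,0,-0.12,-1]]]';python3 - <<'E'
from workcell import robot
import cv2
im=robot.capture("side");cv2.imwrite("pics/s4.png",cv2.resize(im[130:290,180:380],None,fx=3.5,fy=3.5))
E
```

```text
time_s: 10.1
tcp_pos: [525.1, 6.1, 291.0]
eef_rot: [-2.546, -1.84, -0.0]
contact_force: [-0.0, 0.7, -0.6]
width: 86.3
finger_force: 0.0
time_s: 10.98
tcp_pos: [524.7, 6.1, 409.7]
eef_rot: [-2.545, -1.84, 0.004]
contact_force: [-0.4, -0.1, -0.6]
width: 86.8
finger_force: 0.0
```

View pics/s4.png

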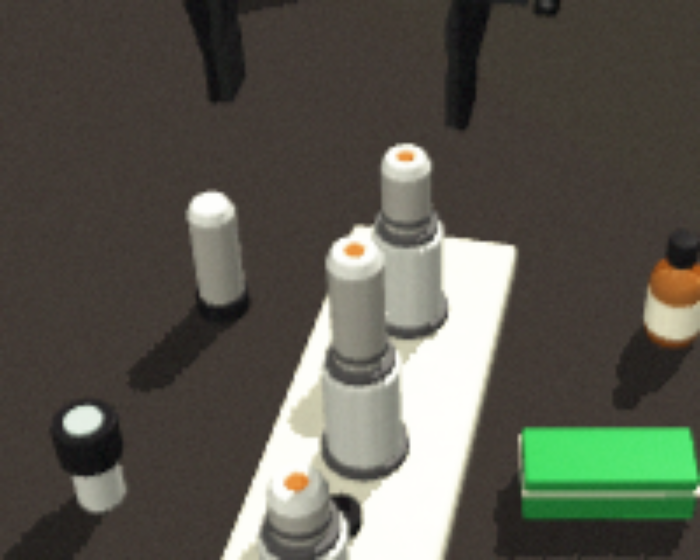

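The long objective's collar sits on its sleeve at about (360,365). All three objectives are down and the fingers are clear.

```bash
python3 -c "
from workcell import robot
print(robot.close_job())"
```

```text
the job is handed in; nothing more can be done
None
```

I pulled the longest objective up about 23 mm (about 10 N, peak reading 10.8 N), held it over a second with the black ring just showing, lowered and released it with all three seated, and handed the job in at about 11 s; no verdict was shown.

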